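# Seat the vial stage on its kinematic reader base

## Robot

A 6-joint arm with a two-finger parallel gripper is mounted at the origin on a cart in front of the work surface, level with it; the furniture and walls round the work are solid. World frame = base frame: x ahead of the robot, y to its left, z up, the work surface at z = 0. Lengths are in m, angles in rad, forces in N, time in s.
With the tool pointing down it reaches from about 0.225 to 0.875 m from the base axis. Payload 3.4 kg.
Tool frame: the origin (TCP) lies at the very end of the fingers, on their centre line; the grasp point (between the pads) lies 19 mm behind it; z points along the fingers, x is the direction in which the jaws open and shut, and the axes are right-handed (so a half turn about z gives the same grasp; the last joint's range is limited). The gripper opens to 85 mm and grips with 20 to 120 N. Pads are 22 mm wide; open, the fingers measure 114 mm over their backs; the gripper's body (76 mm by 85 mm) begins 54 mm behind the grasp point. The pads swing forward as they close: fully open they stand 13 mm farther back than shut.
Start: joints at [1.137, 0.276, 1.505, -0, 1.361, -0.121], TCP at [0.177, 0.547, 0.231] pointing down, gripper open.
Joint ranges: [-2.89, 2.89], [-0.75, 2.08], [0.22, 2.7], [-1.18, 4.32], [0.11, 2.71], [-2.7, 2.7]. Speed limits (rad/s): [2.57, 2.57, 3.14, 3.14, 3.14, 3.14].

## Interface

Orientations are given as a unit quaternion [w, x, y, z].
In Python, from rig import manip gives the robot as it stands.
- The arm moves only by the tool send_rows, never from a script. Its argument "increments" is a list of rows, each a list of 5 numbers: the opening, from 0 (shut) to 1 (fully open), then the shift along the tool's x, y, z in m, then the turn about the tool's z in rad. A call has 1 to 8 rows; each row shifts and turns the commanded pose from where the row before left it, along the tool's axes as they then stand; what a row does not reach is not made up. A row lasts 1/8 s, in which the tool goes at most 62.5 mm and 10.7 degrees, less where a joint would pass 70% of its speed; a pose out of reach is approached as far as the arm can. A call is refused whole if a number of a shift passes 0.0625 or a number of a turn 0.188, either way. A call with a gripper value outside its range is refused whole. The fingers move at their own pace and stop on an object; "squeeze" is the grip in N (left out, the last holds). Time passes only in rows, so rows that do not move let the fingers close. It gives the time, the measured TCP pose, the force and the opening at its end, in the units of the state.
- manip.get_state(): the state, without advancing time (a new reading comes with each control period).
- manip.get_image(name): name is "side" or "top"; returns the picture (480x640x3 uint8, red, green, blue); there is no depth.
- manip.calibration(name): a dict with "fx", "fy", "cx", "cy" (pixels), "distortion" ([k1, k2, p1, p2, k3] as OpenCV has them; the pictures are not rectified), "camera_from_world" (4x4, takes a point from world to camera coordinates). Camera axes: x right, y up, looking along -z (the intrinsics and any distortion apply to the point x, -y, -z); pixel columns grow to the right and rows downward; lengths in m; the calibration is good to about 2 mm. A picture is of the moment at which its call begins. calibration takes no time and is no camera call.
- manip.sign_off(): hands the job in, once; it reports no verdict.
The state is a dict: "clock": time; "qpos": joint angles; "qd": joint speeds; "effort": joint torques, N m; "position": TCP position; "ee_rot": TCP orientation; "contact_force": force on the tool from outside, world axes, zero at the start; "moment": the same for the moment, N m; "width": finger opening in m.
Only numpy, scipy, OpenCV 4.12 (cv2) and the standard library are available. Lean on these libraries where they do the work, as an engineer would, in place of code of your own. Each camera call takes 0.05 s, during which the arm holds its last target.

## Task

The carrying bail of the vial reader has been left standing up: fold it all the way down, to the back or to the front. Then lift the vial stage by its handle and set it gently on the reader base, never dropping it or tipping the vials, so that its three ball feet settle fully home in the cone, the groove and the flat seat; leave it there and leave the other things on the table where they are.

Things in the scene. Friction and masses are not known exactly. Their poses are not given: they have to be found in the camera images.
- reader_base: Vial reader base: grey block 136 x 140 mm, fixed; top face at z = 34 mm. Origin on the table under its middle; own +x points to its narrow, tapered nose. On top three steel seats: round cone block on the nose, square V-groove block at +y with the groove pointing at the cone (both rise to z = 46 mm, 90 degree flanks, mouths 22 mm wide), low round flat pad at -y (top z = 38.3 mm).
- bail (a joint): Angle of the base's carrying bail, a wire stirrup (98 mm tall, legs 80 mm either side) hinged along the base's y axis at z = 24 mm over its origin. 0 = upright, barring the stage's way; + leans to the base's +x, - to -x; stops at +-1.65, bar down beyond the base and clear of the stage. Friction lets it stand; past about 0.6 it falls down by itself. About 1 N at the bar turns it.
- bail_bar (a point): Middle of the bail's black grip bar, on its axis (13 mm thick, 104 mm long, parallel to the base's y axis, 98 mm from the hinge line).
- stage_top: Vial stage, loose, about 0.46 kg: aluminium plate 116 x 132 x 12 mm, three 16 mm ball feet below, bridge handle and four fixed capped vials above. Origin under its middle, level with the balls' lowest points; own +x points to its narrow, tapered end. Plate at z = 14 to 26 mm, vial tops 68 mm. Seated: axes along the base's, origin 38.3 mm above the base's; fits only narrow end over the cone.
- stage_handle (a point): Middle of the stage's black handle bar: 72 mm long along the stage's x, 14 mm wide (grip across this, along the stage's y) and 14 mm high, 82 mm above the stage's origin, on two posts 52 mm apart. The vials stand clear of the fingers: 21 mm thick, at x = -38, y = +-22 and x = 28, y = +-33 mm.
- cone_ball (a point): Centre of the ball foot for the cone, at x = 40, y = 0, z = 8 mm on the stage. The polished balls slide home by themselves from a few mm off when the stage is let go.
- groove_ball (a point): Centre of the ball foot for the groove, at x = -25, y = 50, z = 8 mm on the stage.
- flat_ball (a point): Centre of the ball foot for the flat pad, at x = -25, y = -50, z = 8 mm on the stage.
- cone_seat (a point): Where the cone ball's centre lies when seated, x = 40, y = 0, z = 46.3 mm on the base.
- groove_seat (a point): Where the groove ball's centre lies when seated, x = -25, y = 50, z = 46.3 mm on the base.
- flat_seat (a point): Where the flat ball's centre lies when seated, x = -25, y = -50, z = 46.3 mm on the base.
- tape_roll: Bystander: roll of label tape lying flat, 96 mm across, 25 mm high; origin under its middle.
- amber_vial: Bystander: small brown vial with black cap, 25 mm thick, 54 mm high, standing; origin under its middle.
- trough: Bystander: white reagent trough 46 x 92 mm, 24 mm high; origin under its middle.

How it is judged:
On the way, in this order (a step that is already met when the one before it is completed fails the run):
1. the bail is folded right down, to the back or the front ((value of joint bail above 1.4 rad or value of joint bail below -1.4 rad)), for 0.2 s.
2. all three ball feet are home in their seats (distance between cone_ball and cone_seat below 0.003 m and distance between groove_ball and groove_seat below 0.003 m and distance between flat_ball and flat_seat below 0.003 m), for 0.2 s.
At the end, for the whole second after the job is handed in: The centre of each ball foot lies within 3 mm of its place in its seat (cone, groove, flat), the stage is at rest, and the bail is folded down at least 1.4 rad from upright, to the back or the front (all of step 2 and linear speed of stage_top below 0.02 m/s and (value of joint bail above 1.4 rad or value of joint bail below -1.4 rad)); the robot touches nothing.
It fails at once if the vial stage is tipped by more than 0.5 rad (angle between stage_top's own z axis and vertical above 0.5 rad).
It fails at once if the vial stage is dropped on the base (faster than 0.5 m/s within 40 mm of its seated place) (distance between cone_ball and cone_seat below 0.04 m and linear speed of stage_top above 0.5 m/s).
It fails at once if the tape roll, the brown vial or the trough is moved by more than 30 mm (distance of any of tape_roll, amber_vial, trough from where it was at the start of the episode above 0.03 m).
It also fails if it takes over 51 s, if anything falls off the work surface, if the arm or the gripper's body presses on something with over 40 N, if the wrist force passes 120 N, or if a joint passes its speed limit or range.

## Working session

There is one attempt and no reset: what is moved stays moved. The work goes in short steps, Python scripts to look and compute and a tool call to move; the robot and the scene stay as the last step left them, time stands still between calls to the robot, and variables do not carry over. Pictures are saved under pics/ and viewed, and the job is handed in when it is done.

Besides the shell and the picture viewer there is one more tool, called in YAML: its name, and indented under it one key for each argument. send_rows: Moves the arm, as the interface text tells. Its arguments: {"type":"object","properties":{"increments":{"type":"array","items":{"type":"array","items":{"type":"number"}}},"squeeze":{"type":"number"}},"required":["increments"]}

```bash
mkdir -p pics; ls
python3 - <<'E'
from rig import manip
import cv2
s=manip.get_state()
for k,v in s.items(): print(k,v)
for n in("side","top"):
    cv2.imwrite(f"pics/{n}0.png",cv2.cvtColor(manip.get_image(n),cv2.COLOR_RGB2BGR)); print(manip.calibration(n))
E
```

```text
pics
clock 0.0
qpos [ 1.13701407e+00  2.76600868e-01  1.50612821e+00  1.86980696e-05
  1.36070493e+00 -1.20996577e-01]
qd [-2.83145590e-05 -5.49180348e-04  1.58293059e-03  4.63041379e-04
 -1.86726991e-03 -1.17834927e-03]
effort [-1.60177995e-03 -4.16771686e+01 -2.45800585e+01 -6.44347128e-04
  1.10220761e-02  1.31817757e-05]
position [0.17670733 0.54662067 0.23043833]
ee_rot [ 4.39865134e-04  8.08613926e-01  5.88338908e-01 -8.08855452e-04]
contact_force [-0.16818557 -0.17733447 -0.22544968]
moment [-0.01589876  0.03663893  0.05172428]
width 0.08524893672891341
{'fx': 435.4275884424934, 'fy': 435.4275884424934, 'cx': 312.4117377294091, 'cy': 229.01374943378977, 'distortion': array([-0.04303008,  0.        ,  0.        ,  0.        ,  0.        ]), 'camera_from_world': array([[-0.94662843, -0.32219702, -0.009148  ,  0.54617833],
       [ 0.12977642, -0.40696055,  0.90417984, -0.12940831],
       [-0.29504693,  0.85473516,  0.42705401, -0.94805977],
       [ 0.        ,  0.        ,  0.        ,  1.        ]])}
{'fx': 615.5372950236524, 'fy': 615.5372950236524, 'cx': 322.11146696775234, 'cy': 240.7873390741883, 'distortion': array([-0.0953989,  0.       ,  0.       ,  0.       ,  0.       ]), 'camera_from_world': array([[-0.06381499, -0.99796012,  0.00180136,  0.14274028],
       [ 0.97426804, -0.0619088 ,  0.21672354, -0.53742409],
       [-0.21616993,  0.01558522,  0.97623136, -1.17578721],
       [ 0.        ,  0.        ,  0.        ,  1.        ]])}
```

View pics/side0.png

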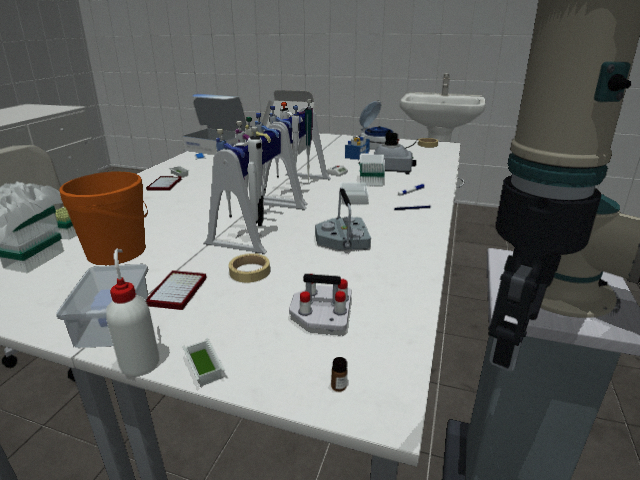

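View pics/top0.png

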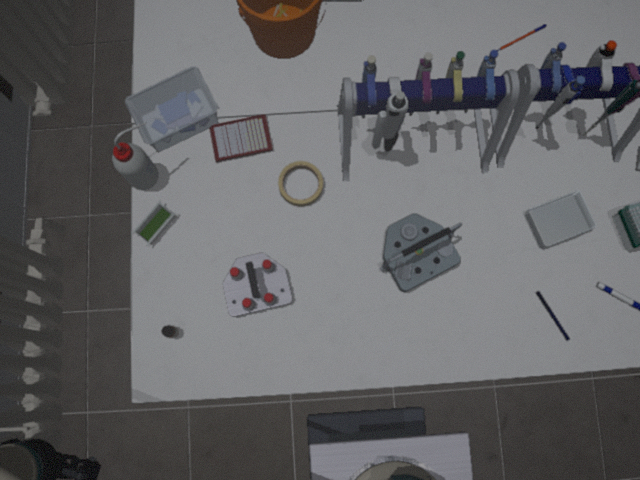

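The side view shows the base at about (343,233) with its bail up, and the stage at (322,305). In the top view the base is at about (420,253) with its nose up-left and the bail bar across it. The stage is at (257,285), narrow end up. Next I'll zoom in.

Run:
```python
import cv2,numpy as np
t=cv2.imread("pics/top0.png");s=cv2.imread("pics/side0.png")
a=cv2.resize(t[200:300,370:470],(600,600),interpolation=cv2.INTER_CUBIC)
cv2.imwrite("pics/c1.png",a)
cv2.imwrite("pics/c2.png",cv2.resize(t[240:330,210:310],(800,720),interpolation=cv2.INTER_CUBIC)[:600])
cv2.imwrite("pics/c3.png",cv2.resize(s[180:260,300:400],(750,600),interpolation=cv2.INTER_CUBIC))
cv2.imwrite("pics/c4.png",cv2.resize(s[265:345,275:375],(750,600),interpolation=cv2.INTER_CUBIC))
```

```text
(no output)
```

View pics/c1.png

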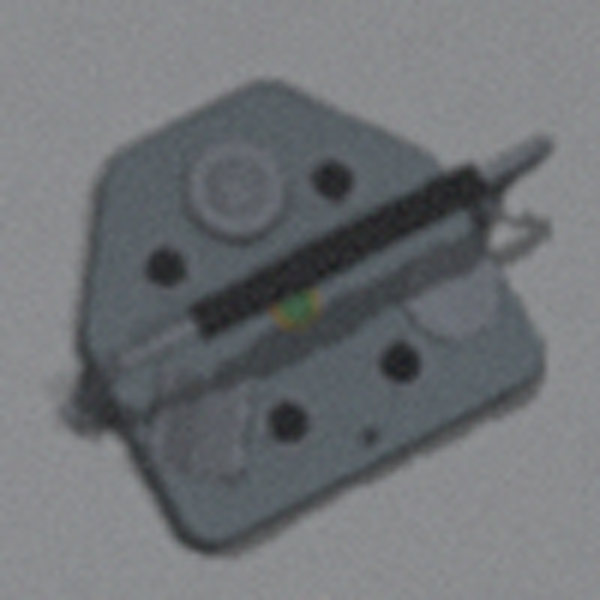

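View pics/c2.png

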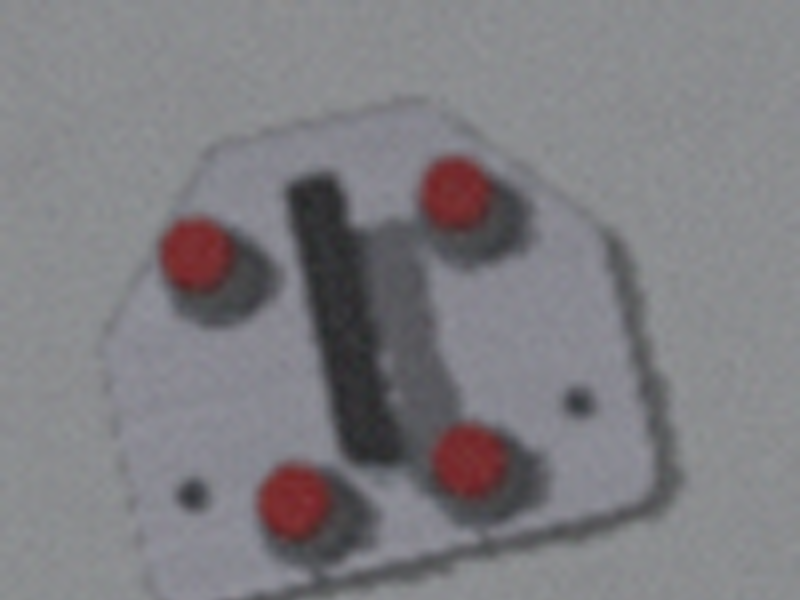

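View pics/c3.png

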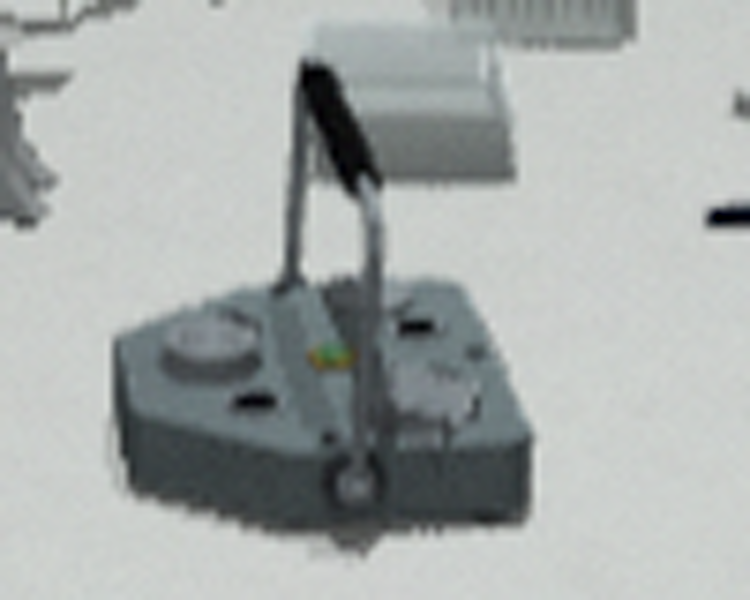

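View pics/c4.png

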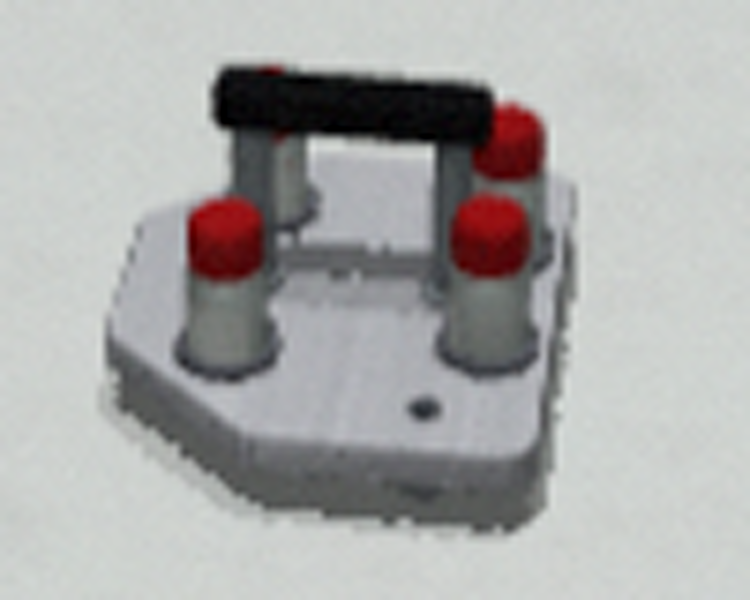

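```bash
cat > h.py <<'E'
import cv2,numpy as np
from rig import manip
def ray(n,uv):
    c=manip.calibration(n);K=np.array([[c['fx'],0,c['cx']],[0,c['fy'],c['cy']],[0,0,1]])
    p=cv2.undistortPoints(np.array(uv,float).reshape(-1,1,2),K,np.array(c['distortion'])).reshape(-1,2)
    T=np.array(c['camera_from_world']);R=T[:3,:3];o=-R.T@T[:3,3]
    d=np.c_[p[:,0],-p[:,1],-np.ones(len(p))]@R
    return o,d/np.linalg.norm(d,axis=1,keepdims=True)
def onz(n,uv,z):
    o,d=ray(n,uv); z=np.broadcast_to(z,(len(d),)); return o+d*((z-o[2])/d[:,2])[:,None]
def tri(u1,u2):
    o1,d1=ray('top',u1);o2,d2=ray('side',u2);out=[]
    for a,b in zip(d1,d2):
        A=np.c_[a,-b];t=np.linalg.lstsq(A,o2-o1,rcond=None)[0]
        p,q=o1+a*t[0],o2+b*t[1];out.append(np.r_[(p+q)/2,np.linalg.norm(p-q)])
    return np.array(out)
def proj(n,P):
    c=manip.calibration(n);K=np.array([[c['fx'],0,c['cx']],[0,c['fy'],c['cy']],[0,0,1]])
    T=np.array(c['camera_from_world']);q=np.atleast_2d(P)@T[:3,:3].T+T[:3,3];q=q*[1,-1,-1]
    return cv2.projectPoints(q,np.zeros(3),np.zeros(3),K,np.array(c['distortion']))[0].reshape(-1,2)
def fit2(m,w):
    m,w=np.array(m)[:,:2],np.array(w)[:,:2];a=m-m.mean(0);b=w-w.mean(0)
    th=np.arctan2((a[:,0]*b[:,1]-a[:,1]*b[:,0]).sum(),(a*b).sum());R=np.array([[np.cos(th),-np.sin(th)],[np.sin(th),np.cos(th)]])
    t=w.mean(0)-R@m.mean(0);return t,th,np.linalg.norm(m@R.T+t-w,axis=1)
def blobs(mask,off=(0,0),amin=15):
    n,l,s,c=cv2.connectedComponentsWithStats(mask.astype(np.uint8));return [(c[i]+off,s[i,4]) for i in range(1,n) if s[i,4]>=amin]
E
python3 - <<'E'
from h import *
im=cv2.imread("pics/top0.png").astype(int)
sub=im[240:330,210:310]; red=(sub[...,2]>sub[...,1]+40)
B=blobs(red,(210,240)); print(B)
w=onz('top',[b[0] for b in B],0.066)
print(w)
m=[(28,33),(28,-33),(-38,22),(-38,-22)]
# order by matching: narrow end up: higher row smaller => x=28
o=sorted(range(4),key=lambda i:B[i][0][1]); f=sorted(o[:2],key=lambda i:B[i][0][0]); r=sorted(o[2:],key=lambda i:B[i][0][0])
t,th,e=fit2(np.array(m)/1000,w[f+r]);print("stage",t,th,e)
blk=(sub.max(2)<75)
for b in blobs(blk,(210,240),40):
    print(b,onz('top',[b[0]],0.088))
# base
print('cone',onz('top',[(409.5,231.7)],.046),'groove',onz('top',[(404.2,271.7)],.046),'flat',onz('top',[(445.8,250)],.0383))
c=onz('top',[(409.5,231.7),(404.2,271.7),(445.8,250)],[.046,.046,.0383])
print(fit2(np.array([(40,0),(-25,50),(-25,-50)])/1000,c))
print('bar ends z.122',onz('top',[(370+200/6,200+320/6),(370+480/6,200+190/6)],.122))
# tri of bar ends: side
print(tri([(370+200/6,200+320/6),(370+480/6,200+190/6)],[(300+370/7.5,180+183/7.5),(300+313/7.5,180+70/7.5)]))
E
```

```text
[(array([266.45283019, 263.56603774]), np.int32(53)), (array([234.        , 271.44827586]), np.int32(58)), (array([268.14516129, 297.08064516]), np.int32(62)), (array([246.13114754, 302.1147541 ]), np.int32(61))]
[[0.50472692 0.22124775 0.066     ]
 [0.49293724 0.28606998 0.066     ]
 [0.43791866 0.22096045 0.066     ]
 [0.4306924  0.26443874 0.066     ]]
stage [0.47149573 0.24903094] 0.17117724466047324 [5.83416238e-04 3.99465805e-05 4.38330857e-04 1.44787553e-04]
(array([252.70967742, 279.80241935]), np.int32(248)) [[0.47037768 0.24751472 0.088     ]]
cone [[ 0.55589084 -0.07091277  0.046     ]] groove [[ 0.47430675 -0.05247028  0.046     ]] flat [[ 0.51471268 -0.1428742   0.0383    ]]
(array([ 0.5180179 , -0.08740261]), np.float64(0.41691432028016795), array([0.00133168, 0.00089664, 0.00078577]))
bar ends z.122 [[ 0.49734652 -0.04283557  0.122     ]
 [ 0.5337477  -0.13636053  0.122     ]]
[[ 0.49575045 -0.04335147  0.12041665  0.00378844]
 [ 0.53615834 -0.13587191  0.12246114  0.00500459]]
```

send_rows:
  increments:
    - [0, 0, 0, 0, -0.1825]
    - [0, 0, 0, 0, -0.1825]
    - [0, 0, 0, 0, -0.1825]
    - [0, 0, 0, 0, -0.1825]
  squeeze: 40

```text
clock: 0.6
position: [0.1768, 0.5468, 0.2308]
ee_rot: [0.0, 0.543, 0.84, -0.001]
contact_force: [-0.4, -0.1, -1.1]
width: 0.0123
```

```bash
cat >> h.py <<'E'
def rel(target,yaw=None):
    s=manip.get_state();w,x,y,z=s['ee_rot'];from scipy.spatial.transform import Rotation as Ro
    R=Ro.from_quat([x,y,z,w]).as_matrix();p=np.array(s['position'])
    print('t',s['clock'],'pos',p.round(4),'toolx',round(float(np.arctan2(R[1,0],R[0,0])),4),'zt',R[:,2].round(3),'w',round(s['width'],4),'F',np.round(s['contact_force'],1))
    if target is not None: print('shift in tool',(R.T@(np.array(target)-p)).round(4))
E
python3 -c "
from h import *
rel([.557,-.071,.23])"
```

```text
t 0.6 pos [0.1768 0.5468 0.2308] toolx 1.994 zt [-0.    -0.001 -1.   ] w 0.0123 F [-0.4 -0.1 -1.1]
shift in tool [-0.7194  0.093   0.0012]
```

send_rows:
  increments:
    - [0, -0.052, 0.0066, 0, 0]
    - [0, -0.052, 0.0066, 0, 0]
    - [0, -0.052, 0.0066, 0, 0]
    - [0, -0.052, 0.0066, 0, 0]
    - [0, -0.052, 0.0066, 0, 0]
    - [0, -0.052, 0.0066, 0, 0]
    - [0, -0.052, 0.0066, 0, 0]
    - [0, 0, 0, 0, 0]

```text
clock: 1.6
position: [0.3681, 0.2304, 0.2311]
ee_rot: [0.0, 0.548, 0.837, -0.0]
contact_force: [0.2, 0.7, -0.1]
width: 0.0002
```

send_rows:
  increments:
    - [0, -0.05, 0.0066, 0, 0]
    - [0, -0.05, 0.0066, 0, 0]
    - [0, -0.05, 0.0066, 0, 0]
    - [0, -0.05, 0.0066, 0, 0]
    - [0, -0.05, 0.0066, 0, 0]
    - [0, -0.05, 0.0066, 0, 0]
    - [0, -0.05, 0.0066, 0, 0]
    - [0, 0, 0, 0, 0]

```text
clock: 2.6
position: [0.5526, -0.0697, 0.2303]
ee_rot: [-0.0, 0.546, 0.838, -0.0]
contact_force: [0.2, -0.4, -0.5]
width: -0.0001
```

```bash
python3 -c "
from h import *
rel([.557,-.071,.23])
for n in('side','top'): cv2.imwrite(f'pics/{n}1.png',manip.get_image(n)[...,::-1])
a=cv2.imread('pics/top1.png')[160:320,340:500];b=cv2.imread('pics/side1.png')[120:280,260:420]
cv2.imwrite('pics/c5.png',cv2.resize(np.hstack([a,b]),(800,400)))
rel([.557,-.071,.085])"
```

```text
t 2.6 pos [ 0.5526 -0.0697  0.2303] toolx 1.9855 zt [-0. -0. -1.] w -0.0001 F [ 0.2 -0.4 -0.5]
shift in tool [-0.003   0.0036  0.0003]
t 2.7 pos [ 0.5504 -0.067   0.2305] toolx 1.988 zt [-0.002  0.002 -1.   ] w 0.0003 F [-0.1  0.3 -0.3]
shift in tool [-0.0067  0.0046  0.1455]
```

View pics/c5.png

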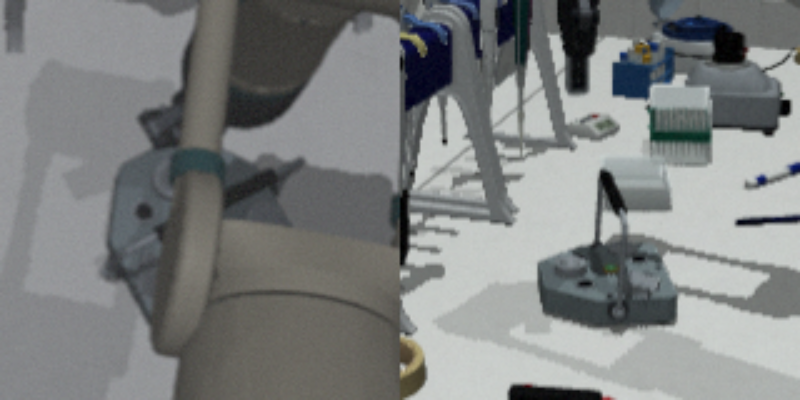

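In these crops the gripper is above and just nose-side of the upright bail bar, which is at about (610,190) in the side half. I'll go down and push the bar toward the base's -x.

send_rows:
  increments:
    - [0, -0.006, 0.01, 0.03, 0]
    - [0, 0, 0, 0.04, 0]
    - [0, 0, 0, 0.04, 0]
    - [0, 0, 0, 0.03, 0]
    - [0, 0, 0, 0, 0]

```text
clock: 3.32
position: [0.5596, -0.0671, 0.0894]
ee_rot: [-0.003, 0.545, 0.839, -0.001]
contact_force: [0.2, 0.6, -0.1]
width: -0.0
```

send_rows:
  increments:
    - [0, 0, -0.015, 0, 0]
    - [0, 0, -0.015, 0, 0]
    - [0, 0, -0.015, 0, 0]
    - [0, 0, -0.015, 0, 0]
    - [0, 0, -0.015, 0, 0]
    - [0, 0, -0.02, 0, 0]
    - [0, 0, -0.02, 0, 0]
    - [0, 0, 0, 0, 0]

```text
clock: 4.32
position: [0.4552, -0.1166, 0.0912]
ee_rot: [-0.001, 0.546, 0.838, -0.0]
contact_force: [0.6, -0.9, 0.5]
width: -0.0001
```

```bash
python3 -c "
from h import *
for n in('side','top'): cv2.imwrite(f'pics/{n}2.png',manip.get_image(n)[...,::-1])
a=cv2.imread('pics/top2.png')[160:320,340:500];b=cv2.imread('pics/side2.png')[120:280,260:420]
cv2.imwrite('pics/c6.png',cv2.resize(np.hstack([a,b]),(800,400)))
rel(None)"
```

```text
t 4.425 pos [ 0.4574 -0.1165  0.0915] toolx 1.9871 zt [ 0.001 -0.    -1.   ] w 0.0001 F [ 0.1 -0.3  0.1]
```

View pics/c6.png

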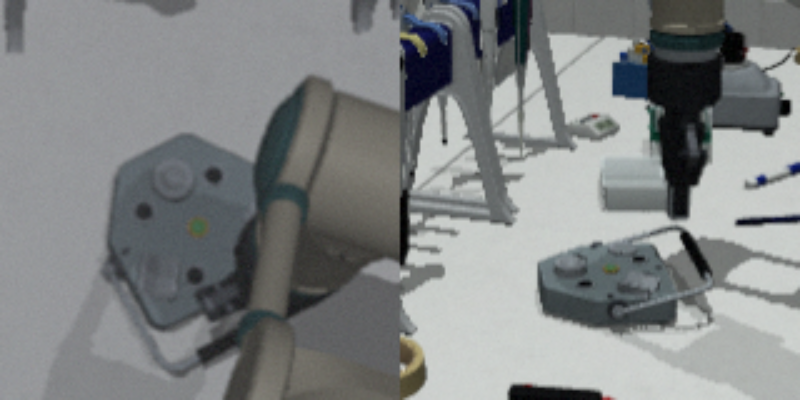

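The bail has gone over to the back. I'll rise and move above the stage, then look to see whether it is fully down.

send_rows:
  increments:
    - [0, 0, 0, -0.05, 0]
    - [0, 0, 0, -0.05, 0]
    - [0, 0, 0, -0.04, 0]
    - [0.8, 0.047, 0.023, 0, 0]
    - [0.8, 0.047, 0.023, 0, 0]
    - [0.8, 0.047, 0.023, 0, 0]
    - [0.8, 0.047, 0.023, 0, 0]
    - [0.8, 0.047, 0.023, 0, 0]

```text
clock: 5.42
position: [0.4677, 0.1475, 0.2315]
ee_rot: [0.0, 0.545, 0.838, 0.001]
contact_force: [0.5, -0.1, 0.1]
width: 0.0685
```

send_rows:
  increments:
    - [0.8, 0.047, 0.023, 0, 0]
    - [0.8, 0.047, 0.023, 0, 0]
    - [0.8, 0, 0, 0, 0.1225]
    - [0.8, 0, 0, 0, 0.1225]
    - [0.8, 0, 0, 0, 0]

```text
clock: 6.05
position: [0.4713, 0.2506, 0.2312]
ee_rot: [-0.0, 0.643, 0.766, 0.0]
contact_force: [-1.0, 0.6, -0.6]
width: 0.0686
```

```bash
python3 -c "
from h import *
for n in('side','top'): cv2.imwrite(f'pics/{n}3.png',manip.get_image(n)[...,::-1])
a=cv2.imread('pics/top3.png')[190:310,360:480];b=cv2.imread('pics/side3.png')[180:300,280:400]
cv2.imwrite('pics/c7.png',cv2.resize(np.hstack([a,b]),(800,400),interpolation=cv2.INTER_CUBIC))
rel([.4713,.2487,.23])"
```

```text
t 6.15 pos [0.4713 0.2501 0.2313] toolx 1.7452 zt [ 0.  0. -1.] w 0.0685 F [-0.4  0.  -0.2]
shift in tool [-0.0014 -0.0002  0.0013]
```

View pics/c7.png

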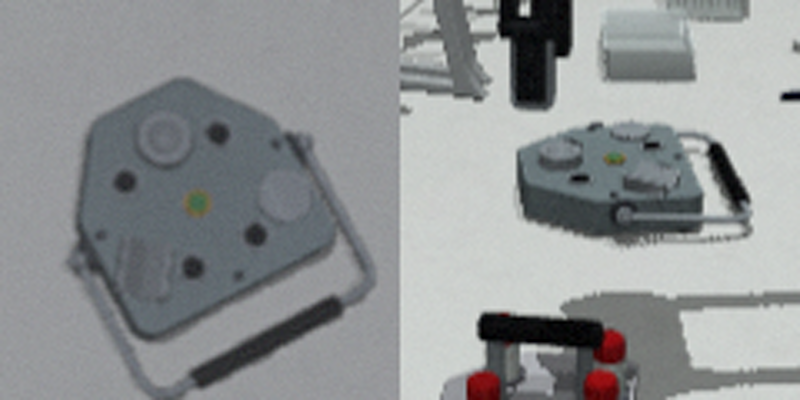

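View pics/side3.png

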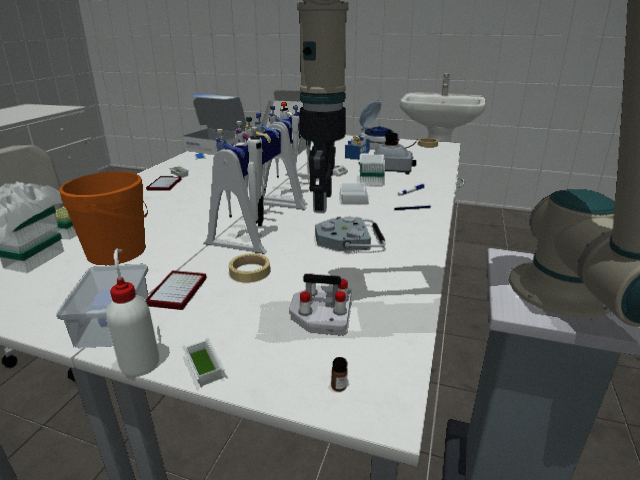

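The bail is flat behind the base in both views. Now I'll measure the clear base precisely.

Run:
```python
from h import *
ims=cv2.imread("pics/top3.png");x0,y0=370,200;S=8
sub=cv2.resize(ims[y0:y0+95,x0:x0+105],None,fx=S,fy=S,interpolation=cv2.INTER_CUBIC)
lab=sub.astype(int); g=cv2.medianBlur(cv2.cvtColor(sub,cv2.COLOR_BGR2GRAY),9)
tint=cv2.GaussianBlur((lab[...,0]-lab[...,2]).astype(np.float32),(0,0),6)
v=tint-tint.min();cv2.imwrite("pics/tint.png",(v/v.max()*255).astype(np.uint8)[:600])
cv2.imwrite("pics/g.png",cv2.createCLAHE(4,(4,4)).apply(g)[:600,:800])
c=cv2.HoughCircles(g,cv2.HOUGH_GRADIENT,1,100,param1=60,param2=15,minRadius=40,maxRadius=80)
print((c[0][:10]) if c is not None else None)
a=lab; gr=(a[...,1]>a[...,2]+12)&(a[...,1]>a[...,0]+5); print(blobs(gr,(0,0),100))
```

```text
None
[(array([394.77606178, 405.63552124]), np.int32(1295))]
```

View pics/tint.png

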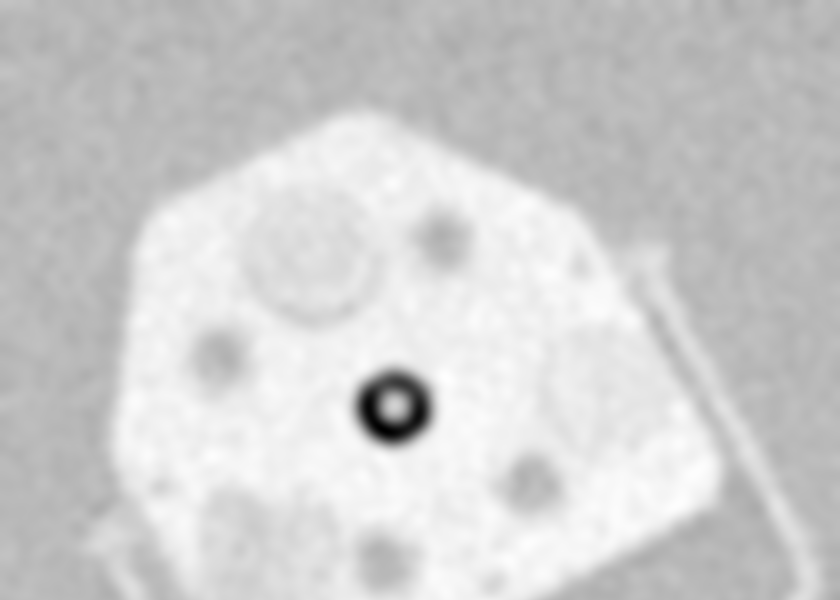

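View pics/g.png

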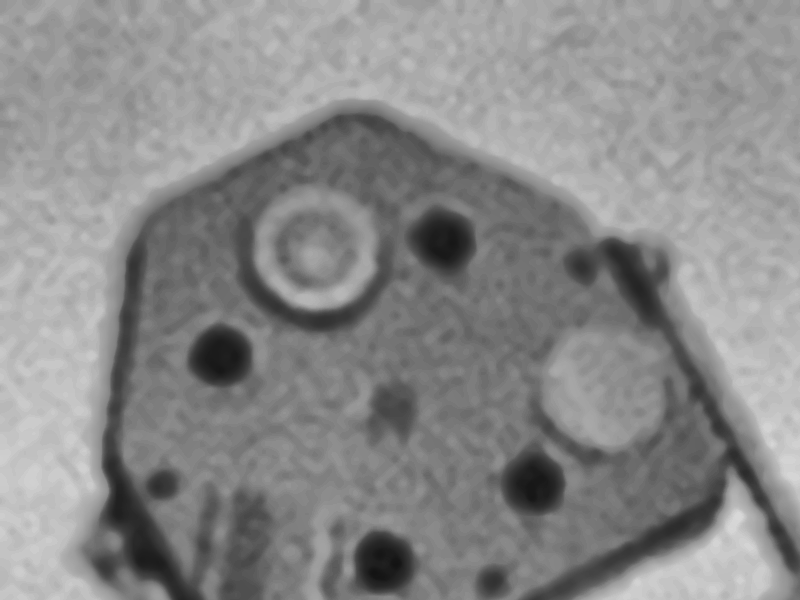

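Run:
```python
from h import *
f=lambda p:(np.array(p,float)+.5)/8-.5+[370,200]
ims=cv2.imread("pics/top3.png")
sub=cv2.resize(ims[200:295,370:475],None,fx=8,fy=8,interpolation=cv2.INTER_CUBIC)
g=cv2.medianBlur(cv2.cvtColor(sub,cv2.COLOR_BGR2GRAY),9)
bs=[b for b in blobs(g<62,(0,0),800)];print(bs)
D=onz('top',[f(p) for p in [(443,240),(220,355),(533,483),(384,562)]],.034)
near=[min(bs,key=lambda b:np.hypot(*(b[0]-p)))[0] for p in [(443,240),(220,355),(533,483),(384,562)]];print(near)
D=onz('top',[f(p) for p in near],.034)
mf,mb=(D[0]+D[1])/2,(D[2]+D[3])/2; print('yaw mid',np.arctan2(*(mf-mb)[1::-1]),'yaw front',np.arctan2(*(D[1]-D[0])[1::-1])-np.pi/2,'back',np.arctan2(*(D[3]-D[2])[1::-1])-np.pi/2)
C=onz('top',[f((315,249))],.046)[0];Fl=onz('top',[f((604,389))],.0383)[0];B=onz('top',[f((394.8,405.6))],.034)[0]
print(C,Fl,B)
t,th,e=fit2([(.04,0),(-.025,-.05)],[C,Fl]);print('cone+flat',t,th,e)
for y in(.41,.42,.43):
  R=np.array([[np.cos(y),-np.sin(y)],[np.sin(y),np.cos(y)]])
  print(y,'org cone',C[:2]-R@[.04,0],'flat',Fl[:2]-R@[-.025,-.05]); print([((D[i][:2]-t)@R*1000).round(1) for i in range(4)],(B[:2]-t)@R)
# stage from this picture, side rays
side=cv2.imread("pics/side3.png").astype(int)
sub=side[265:345,275:375];red=(sub[...,2]>sub[...,1]+50)&(sub[...,2]>90);print(blobs(red,(275,265)))
```

```text
[(array([443.60040161, 241.40763052]), np.int32(1494)), (array([220.55524476, 356.69440559]), np.int32(1430)), (array([533.51928965, 484.22657685]), np.int32(1633)), (array([383.23746867, 563.19486216]), np.int32(1596)), (array([628.23119689, 703.73817266]), np.int32(9533))]
[array([443.60040161, 241.40763052]), array([220.55524476, 356.69440559]), array([533.51928965, 484.22657685]), array([383.23746867, 563.19486216])]
yaw mid 0.4145629923481219 yaw front 0.41555234977381894 back 0.41549878272083207
[ 0.55807658 -0.06996498  0.046     ] [ 0.51857252 -0.1417626   0.0383    ] [ 0.51853967 -0.0884759   0.034     ]
cone+flat [ 0.52143921 -0.08596064] 0.4120932411610975 [2.90680073e-05 2.90680073e-05]
0.41 org cone [ 0.52139174 -0.08590935] flat [ 0.52157008 -0.08594132]
[array([ 28.3, -33.4]), array([28. , 32.5]), array([-37.8, -22.9]), array([-38. ,  21.3])] [-0.00366184 -0.00115102]
0.42 org cone [ 0.52155302 -0.0862754 ] flat [ 0.52101172 -0.08591414]
[array([ 28. , -33.7]), array([28.3, 32.2]), array([-38. , -22.5]), array([-37.8,  21.7])] [-0.00367316 -0.00111434]
0.43 org cone [ 0.52171795 -0.08663981] flat [ 0.52045313 -0.08589254]
[array([ 27.7, -34. ]), array([28.6, 31.9]), array([-38.3, -22.1]), array([-37.6,  22.1])] [-0.00368412 -0.00107755]
[(array([343.21621622, 282.        ]), np.int32(37)), (array([304.46296296, 294.5       ]), np.int32(54)), (array([340.11320755, 293.96226415]), np.int32(53))]
```

The four black dots on the base sit exactly under the vial positions, (28,±33) and (-38,±22). With the cone and flat pad they give the base at (0.5217, -0.0864), yaw 0.415. The stage is at (0.4713, 0.2485), yaw 0.171. Now I'll go down and grip the handle.

send_rows:
  increments:
    - [0.8, -0.0015, 0, 0.04, 0]
    - [0.8, 0, 0, 0.04, 0]
    - [0.8, 0, 0, 0.04, 0]
    - [0.8, 0, 0, 0.03, 0]
    - [0.8, 0, 0, 0.018, 0]
    - [0.8, 0, 0, 0, 0]
  squeeze: 60

```text
clock: 6.9
position: [0.4704, 0.2478, 0.0621]
ee_rot: [-0.001, 0.643, 0.765, -0.001]
contact_force: [-0.9, 0.4, -0.3]
width: 0.0682
```

```bash
python3 -c "
from h import *
rel([.4713,.2485,.063])
cv2.imwrite('pics/side4.png',manip.get_image('side')[...,::-1])
b=cv2.imread('pics/side4.png')[225:345,245:405]
cv2.imwrite('pics/c8.png',cv2.resize(b,(800,600),interpolation=cv2.INTER_CUBIC))"
```

```text
t 6.9 pos [0.4704 0.2478 0.0621] toolx 1.7436 zt [-0.003 -0.001 -1.   ] w 0.0682 F [-0.9  0.4 -0.3]
shift in tool [ 0.0005  0.001  -0.0009]
```

View pics/c8.png

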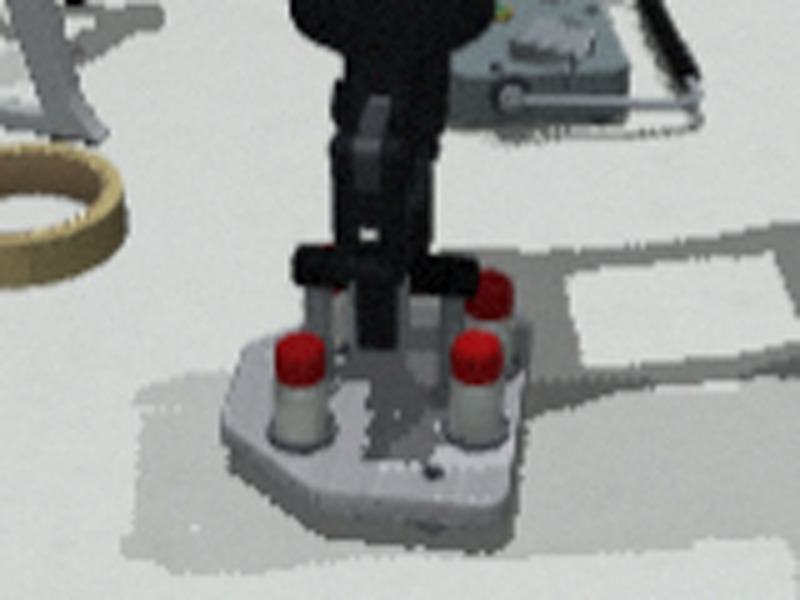

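The fingers straddle the handle bar near its middle, around (380,290) in the crop. Closing.

send_rows:
  increments:
    - [0.0, 0, 0, 0, 0]
    - [0.0, 0, 0, 0, 0]
    - [0.0, 0, 0, 0, 0]
    - [0.0, 0, 0, 0, 0]
    - [0.0, 0, 0, 0, 0]
    - [0.0, 0, 0, 0, 0]
  squeeze: 60

```text
clock: 7.7
position: [0.4718, 0.2485, 0.0641]
ee_rot: [0.0, 0.644, 0.765, 0.001]
contact_force: [-0.5, -0.9, 6.2]
width: 0.0131
```

```bash
python3 -c "
from h import *
rel([.4713,.2485,.063])"
```

```text
t 7.7 pos [0.4718 0.2485 0.0641] toolx 1.7431 zt [ 0.001  0.001 -1.   ] w 0.0131 F [-0.5 -0.9  6.2]
shift in tool [ 0.0001 -0.0005  0.0011]
```

send_rows:
  increments:
    - [0.0, 0, 0, -0.01, 0]
    - [0.0, 0, 0, -0.02, 0]
    - [0.0, 0, 0, -0.025, 0]
    - [0.0, 0, 0, -0.025, 0]
    - [0.0, 0, 0, -0.02, 0]
    - [0.0, 0, 0, -0.01, 0]
    - [0.0, 0, 0, 0, 0]
    - [0.0, 0, 0, 0, 0]

```text
clock: 8.7
position: [0.4705, 0.248, 0.1722]
ee_rot: [-0.001, 0.644, 0.765, -0.001]
contact_force: [-0.7, -0.6, -4.4]
width: 0.0127
```

```bash
python3 -c "
from h import *
rel([.5217,-.0864,.174])
for n in('side','top'): cv2.imwrite(f'pics/{n}5.png',manip.get_image(n)[...,::-1])
b=cv2.imread('pics/side5.png')[205:325,245:405]
cv2.imwrite('pics/c9.png',cv2.resize(b,(800,600),interpolation=cv2.INTER_CUBIC))"
```

```text
t 8.7 pos [0.4705 0.248  0.1722] toolx 1.743 zt [-0.002 -0.001 -1.   ] w 0.0127 F [-0.7 -0.6 -4.4]
shift in tool [-0.3382 -0.0068 -0.0017]
```

View pics/c9.png

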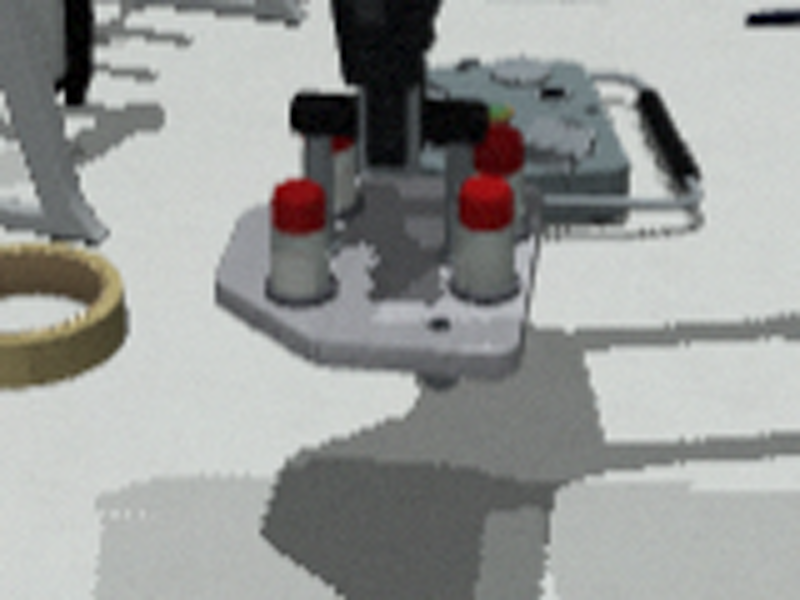

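View pics/top5.png

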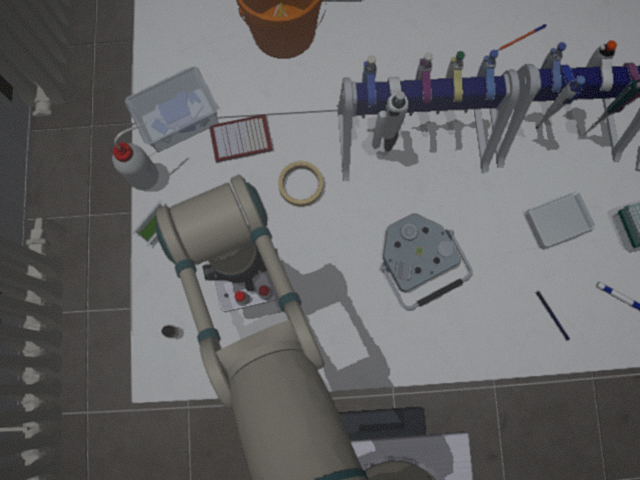

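The stage hangs level. I'll carry it over the base.

send_rows:
  increments:
    - [0.0, -0.0185, 0, 0, 0]
    - [0.0, -0.04, -0.001, 0, 0]
    - [0.0, -0.045, -0.001, 0, 0]
    - [0.0, -0.045, -0.001, 0, 0]
    - [0.0, -0.045, -0.001, 0, 0]
    - [0.0, -0.045, -0.001, 0, 0]
    - [0.0, -0.04, -0.001, 0, 0]
    - [0.0, -0.035, -0.001, 0, 0]

```text
clock: 9.8
position: [0.5177, -0.0644, 0.173]
ee_rot: [-0.0, 0.644, 0.765, -0.0]
contact_force: [0.1, -0.1, -4.9]
width: 0.0132
```

send_rows:
  increments:
    - [0.0, -0.025, 0, 0, 0]
    - [0, 0, 0, 0, -0.061]
    - [0, 0, 0, 0, -0.061]
    - [0, 0, 0, 0, -0.061]
    - [0, 0, 0, 0, -0.061]
    - [0, 0, 0, 0, 0]
    - [0, 0, 0, 0, 0]

```text
clock: 10.68
position: [0.5221, -0.0868, 0.1731]
ee_rot: [-0.0, 0.546, 0.838, -0.0]
contact_force: [0.5, -1.0, -5.2]
width: 0.0129
```

```bash
python3 -c "
from h import *
rel([.5217,-.0864,.174])
for n in('side','top'): cv2.imwrite(f'pics/{n}6.png',manip.get_image(n)[...,::-1])
b=cv2.imread('pics/side6.png')[155:260,280:420]
cv2.imwrite('pics/c10.png',cv2.resize(b,(800,600),interpolation=cv2.INTER_CUBIC))
rel([.5217,-.0864,.174])
cv2.imwrite('pics/c11.png',cv2.resize(cv2.imread('pics/top6.png')[180:300,360:520],(800,600),interpolation=cv2.INTER_CUBIC))
"
```

```text
t 10.675 pos [ 0.5221 -0.0868  0.1731] toolx 1.9857 zt [-0.001 -0.    -1.   ] w 0.0129 F [ 0.5 -1.  -5.2]
shift in tool [ 0.0006 -0.0002 -0.0009]
t 10.775 pos [ 0.5223 -0.0866  0.1732] toolx 1.9863 zt [-0.  0. -1.] w 0.0131 F [-0.1 -0.1 -5.2]
shift in tool [ 0.0004 -0.0004 -0.0008]
```

View pics/c10.png

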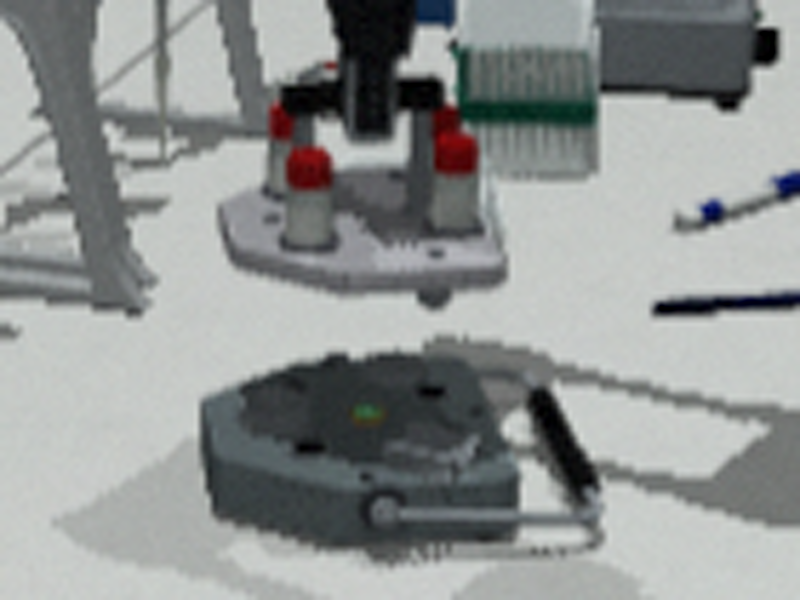

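View pics/c11.png

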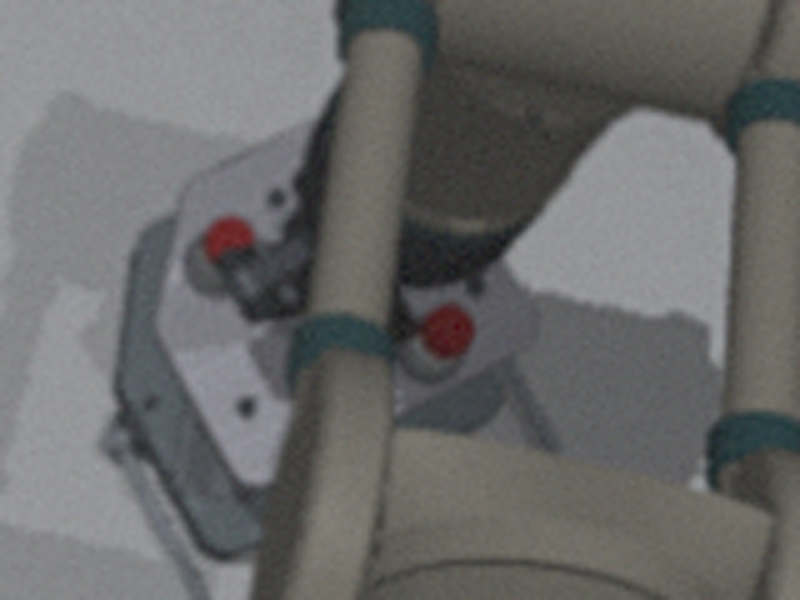

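Run:
```python
from h import *
im=cv2.imread("pics/top6.png").astype(int)[180:300,360:520]
B=blobs(im[...,2]>im[...,1]+40,(360,180));print(B)
w=onz('top',[b[0] for b in B],.175)
t,th,e=fit2(np.array([(28,33),(-38,-22)])/1000,w);print(t,th,e)
im=cv2.imread("pics/side6.png").astype(int)[155:260,280:420]
print(blobs((im[...,2]>im[...,1]+50)&(im[...,2]>90),(280,155)))
c,s=np.cos(.415),np.sin(.415);R=np.array([[c,-s],[s,c]])
for m in[(28,33),(-38,22),(28,-33),(-38,-22)]:
  q=R@(np.array(m)/1000)+[.5217,-.0864];print(m,proj('side',[*q,.109+.0605]),proj('top',[*q,.175]))
```

```text
[(array([405.22727273, 226.61363636]), np.int32(44)), (array([449.47169811, 245.56603774]), np.int32(53))]
[ 0.5230531  -0.08480769] 0.3947592499907422 [0.00066146 0.00066146]
[(array([359.31818182, 179.54545455]), np.int32(22)), (array([333.72727273, 182.18181818]), np.int32(22))]
(28, 33) [[334.17084046 183.76262893]] [[406.39949714 227.87558185]]
(-38, 22) [[359.80471646 181.33277523]] [[429.39768839 256.65721581]]
(28, -33) [[330.81909797 175.36515789]] [[437.60743492 211.84202832]]
(-38, -22) [[356.65765446 175.79609716]] [[450.32606168 245.69298613]]
```

The vial caps in both views agree with the planned pose to within about 1.5 mm. I'll make a small trim and lower it.

send_rows:
  increments:
    - [0, -0.0005, -0.001, 0.01, 0]
    - [0, 0, 0, 0.015, 0]
    - [0, 0, 0, 0.015, 0]
    - [0, 0, 0, 0.012, 0]
    - [0, 0, 0, 0.008, 0]
    - [0, 0, 0, 0.005, 0]
    - [0, 0, 0, 0, 0]
    - [0, 0, 0, 0, 0]

```text
clock: 11.78
position: [0.5221, -0.0874, 0.1087]
ee_rot: [0.0, 0.546, 0.838, 0.0]
contact_force: [-0.5, 0.1, -3.8]
width: 0.0123
```

```bash
python3 -c "
from h import *
rel([.5215,-.087,.1023])
cv2.imwrite('pics/side7.png',manip.get_image('side')[...,::-1])
b=cv2.imread('pics/side7.png')[175:265,290:410]
cv2.imwrite('pics/c12.png',cv2.resize(b,(800,600),interpolation=cv2.INTER_CUBIC))"
```

```text
t 11.775 pos [ 0.5221 -0.0874  0.1087] toolx 1.987 zt [ 0.001 -0.    -1.   ] w 0.0123 F [-0.5  0.1 -3.8]
shift in tool [ 0.0006 -0.0004  0.0064]
```

View pics/c12.png

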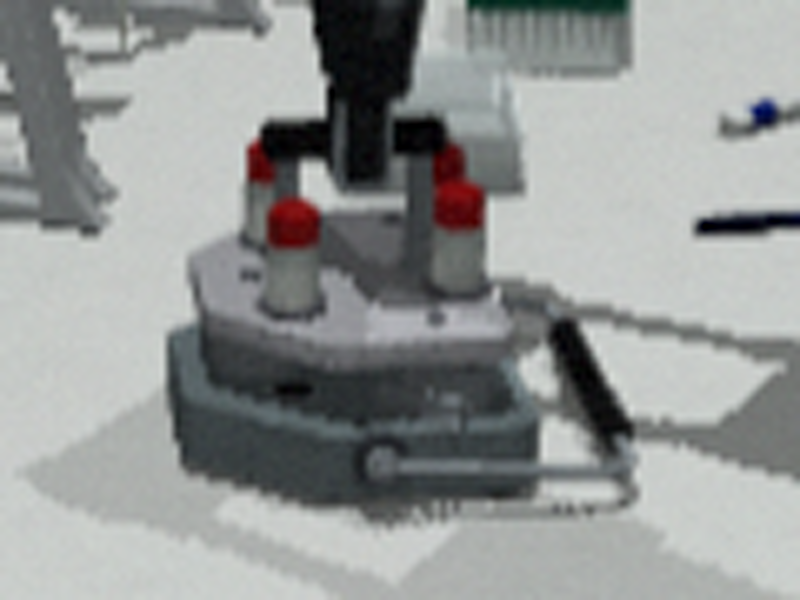

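The stage sits level just above the seats and the bail is down. I'll lower it in small steps and watch the force.

send_rows:
  increments:
    - [0, 0, 0, 0.0015, 0]
    - [0, 0, 0, 0.001, 0]
    - [0, 0, 0, 0.001, 0]
    - [0, 0, 0, 0, 0]

```text
clock: 12.32
position: [0.5216, -0.0872, 0.1047]
ee_rot: [-0.0, 0.546, 0.838, -0.0]
contact_force: [-0.5, 1.3, -5.4]
width: 0.013
```

send_rows:
  increments:
    - [0, 0, 0, 0.001, 0]
    - [0, 0, 0, 0.001, 0]
    - [0, 0, 0, 0, 0]
    - [0, 0, 0, 0, 0]

```text
clock: 12.82
position: [0.5215, -0.0874, 0.1029]
ee_rot: [-0.0, 0.546, 0.838, -0.0]
contact_force: [-1.8, -1.4, -1.9]
width: 0.0127
```

```bash
python3 -c "
from h import *
rel([.5215,-.087,.1023])"
```

```text
t 12.825 pos [ 0.5215 -0.0874  0.1029] toolx 1.9871 zt [-0. -0. -1.] w 0.0127 F [-1.8 -1.4 -1.9]
shift in tool [0.0004 0.0002 0.0006]
```

send_rows:
  increments:
    - [0, 0, -0.0005, 0.0005, 0]
    - [0, 0, 0, 0.0005, 0]
    - [0, 0, 0, 0, 0]
    - [0, 0, 0, 0, 0]

```text
clock: 13.32
position: [0.5212, -0.0877, 0.1025]
ee_rot: [0.0, 0.546, 0.838, -0.0]
contact_force: [-4.4, -1.5, 5.7]
width: 0.0127
```

```bash
python3 -c "
from h import *
rel([.5215,-.087,.1023])"
```

```text
t 13.325 pos [ 0.5212 -0.0877  0.1025] toolx 1.9872 zt [ 0.    -0.001 -1.   ] w 0.0127 F [-4.4 -1.5  5.7]
shift in tool [0.0005 0.0005 0.0002]
```

It's resting, with the seat pushing the stage toward the base's -x. I'll ease that way and see whether it settles.

send_rows:
  increments:
    - [0, 0, -0.0005, 0, 0]
    - [0, 0, -0.0005, 0, 0]
    - [0, 0, 0, 0, 0]
    - [0, 0, 0, 0, 0]

```text
clock: 13.82
position: [0.5211, -0.0878, 0.1025]
ee_rot: [0.001, 0.546, 0.838, 0.001]
contact_force: [-2.7, -1.4, 4.9]
width: 0.0127
```

```bash
python3 -c "
from h import *
rel([.5215,-.087,.1023])"
```

```text
t 13.825 pos [ 0.5211 -0.0878  0.1025] toolx 1.9869 zt [ 0.002  0.    -1.   ] w 0.0127 F [-2.7 -1.4  4.9]
shift in tool [0.0005 0.0006 0.0002]
```

send_rows:
  increments:
    - [0.2, 0, 0, 0, 0]
    - [0.3, 0, 0, 0, 0]
    - [0.4, 0, 0, 0, 0]
    - [0.5, 0, 0, 0, 0]
    - [0.5, 0, 0, 0, 0]
    - [0.5, 0, 0, 0, 0]

```text
clock: 14.58
position: [0.5204, -0.0878, 0.1018]
ee_rot: [0.0, 0.546, 0.838, 0.0]
contact_force: [-0.5, -0.4, -0.4]
width: 0.0427
```

send_rows:
  increments:
    - [0.5, 0, 0, -0.02, 0]
    - [0.5, 0, 0, -0.04, 0]
    - [0.5, 0, 0, -0.05, 0]
    - [0.5, 0, 0, -0.05, 0]
    - [0.5, 0.05, 0, 0, 0]
    - [0.5, 0.06, 0, 0, 0]
    - [0.5, 0.06, 0, 0, 0]
    - [0.5, 0.06, 0, 0, 0]

```text
clock: 15.58
position: [0.4265, 0.124, 0.262]
ee_rot: [0.0, 0.546, 0.838, 0.0]
contact_force: [0.6, 0.5, 0.2]
width: 0.0427
```

send_rows:
  increments:
    - [0.5, 0.06, 0, 0, 0]
    - [0.5, 0.06, 0, 0, 0]
    - [0.5, 0.05, 0, 0, 0]
    - [0.5, 0, 0, 0, 0]

```text
clock: 16.08
position: [0.3569, 0.2806, 0.2619]
ee_rot: [-0.0, 0.543, 0.84, 0.0]
contact_force: [0.8, -1.0, 0.5]
width: 0.0429
```

Run:
```python
from h import *
rel(None)
for n in('side','top'): cv2.imwrite(f'pics/{n}8.png',manip.get_image(n)[...,::-1])
S=cv2.imread('pics/side8.png');T=cv2.imread('pics/top8.png')
cv2.imwrite('pics/c13.png',cv2.resize(S[175:265,290:410],(800,600),interpolation=cv2.INTER_CUBIC))
im=T.astype(int)[190:310,360:480]
B=blobs(im[...,2]>im[...,1]+40,(360,190));print(B)
if len(B)==4:
  w=onz('top',[b[0] for b in B],.0383+.066)
  o=sorted(range(4),key=lambda i:w[i][0]*np.cos(.415)+w[i][1]*np.sin(.415))
  l=lambda i:w[i][0]*-np.sin(.415)+w[i][1]*np.cos(.415)
  r=sorted(o[:2],key=l);f=sorted(o[2:],key=l)
  print(fit2(np.array([(28,-33),(28,33),(-38,-22),(-38,22)])/1000,w[f+r]))
```

```text
t 16.075 pos [0.3569 0.2806 0.2619] toolx 1.9927 zt [-0.     0.001 -1.   ] w 0.0429 F [ 0.8 -1.   0.5]
[(array([430.64285714, 221.67857143]), np.int32(56)), (array([401.27419355, 237.        ]), np.int32(62)), (array([442.45      , 253.93333333]), np.int32(60)), (array([422.77777778, 264.07936508]), np.int32(63))]
(array([ 0.52088277, -0.08575558]), np.float64(0.41351272001729994), array([0.00023727, 0.0002237 , 0.00028682, 0.00014982]))
```

View pics/c13.png

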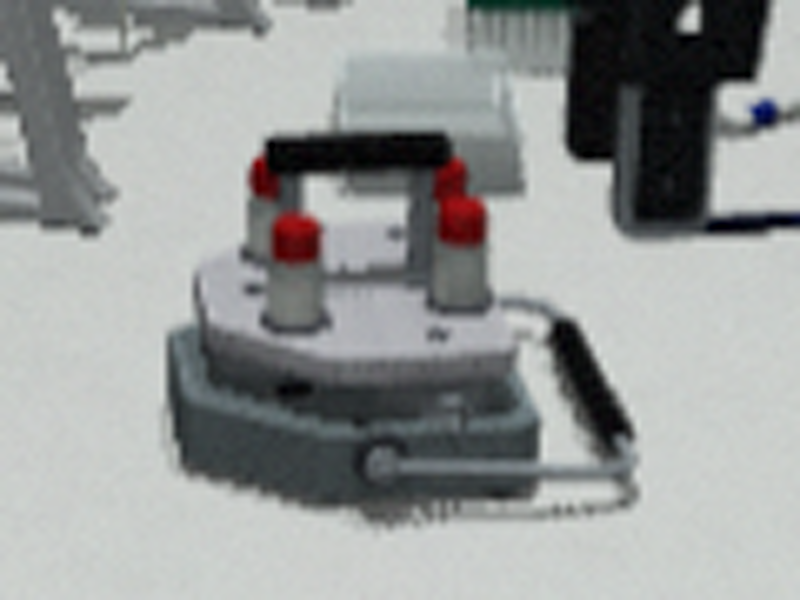

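View pics/top8.png

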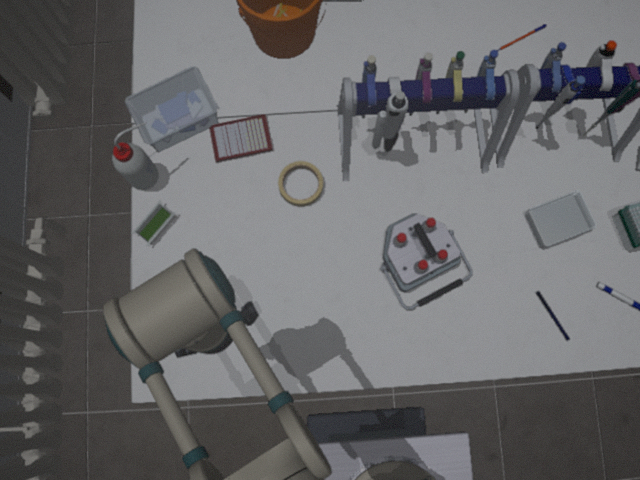

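The top fit puts the seated stage at (0.5209, -0.0858), yaw 0.414, within about 1 mm of the base. As a last check I'll compare its height in the side view, using the residuals from the start picture to cancel bias.

Run:
```python
from h import *
def run(pic,box,t,th,z0):
  x0,x1,y0,y1=box;im=cv2.imread(pic).astype(int)[y0:y1,x0:x1]
  B=blobs((im[...,2]>im[...,1]+50)&(im[...,2]>80),(x0,y0),12)
  c,s=np.cos(th),np.sin(th)
  for m in[(28,33),(-38,22)]:
    q=np.array([[c,-s],[s,c]])@(np.array(m)/1000)+t
    p=proj('side',[*q,z0+.0605])[0];p2=proj('side',[*q,z0+.0655])[0]
    b=min(B,key=lambda b:np.hypot(*(b[0]-p)));print(pic,m,'resid',(b[0]-p).round(2),'px for +5mm',(p2-p).round(2))
run('pics/side0.png',(275,375,265,345),[.4715,.249],.171,0)
run('pics/side8.png',(290,410,175,265),[.5209,-.0858],.4135,.0383)
```

```text
pics/side0.png (28, 33) resid [-0.74 -0.33] px for +5mm [-0.04 -2.22]
pics/side0.png (-38, 22) resid [-0.6  -0.13] px for +5mm [ 0.05 -2.22]
pics/side8.png (28, 33) resid [-0.19 -0.71] px for +5mm [ 0.02 -1.83]
pics/side8.png (-38, 22) resid [-0.68 -2.45] px for +5mm [ 0.07 -1.81]
```

The (28,33) cap agrees to about 1 mm in height. The -2.45 px at (-38,22) comes from that cap merging with the one behind it. Its lower edge alone sits at row 243 against 262 for the front cap, where about 16 rows were expected, so the stage is level within about 1 mm. The measured TCP height at release, 0.1025, also matches a seated stage (0.1024). Handing in.

```bash
python3 -c "
from rig import manip
print(manip.sign_off())"
```

```text
the job is handed in; nothing more can be done
None
```

I folded the bail down to the back, then lifted the vial stage by its handle and set it on the reader base. I released it once the force readings showed it resting in the seats. I handed the job in at about 16 s of the 51 s allowed; no verdict came back.

- **Position:** the last top view puts the stage about 1 mm and 0.002 rad from the base pose. The measured tool height at release was 0.1025 m; a seated stage should give 0.1024 m.
- **Surroundings:** the bail looks flat in both views. The tape roll, brown vial and trough were never touched, and the arm was clear of everything.
- **Check that disagreed:** one rear vial cap read about 2.5 pixels too high in the side view. I put this down to its red patch merging with the cap behind it. Its lower edge by eye, and the cap in front of it, agreed with a seated stage to about 1 mm.
- **While lowering:** the seat pushed the stage sideways with up to about 4.6 N, which I eased by about 1 mm before letting go.

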